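Raise the drying stand and hang up the mashers over the drip pan

ROBOT

A 7-joint arm with a two-finger parallel gripper is mounted at the origin on the work surface. World frame = base frame: x ahead of the robot, y to its left, z up, the work surface at z = 0. Lengths are in m, angles in degrees, forces in N, time in s.
With the tool pointing down it reaches from about 0.4 to 0.75 m from the base axis. Payload 19.5 kg.
Tool frame: the origin (TCP) lies midway between the tips of the shut fingers; the grasp point (between the pads) lies arm.tcp_to_grasp behind it (arm.tcp_to_grasp is the distance from the TCP to the grasp point, in m); z points along the fingers, y is the direction in which the jaws open and shut (so a half turn about z gives the same grasp; the last joint's range is limited). The gripper opens to 85 mm and grips with 20 to 120 N. Pads are 22 mm wide; open, the fingers measure 114 mm over their backs; the gripper's body (76 mm by 85 mm) begins 54 mm behind the grasp point. The pads swing forward as they close: fully open they stand 13 mm farther back than shut.
Start: joints at [-2.389, 40.479, -1.581, 85.061, 1.261, 54.483, -4.326], TCP at [0.575, 0, 0.231] pointing down, gripper open.
Joint ranges: [-155.06, 155.06], [-18.47, 123.98], [-90, 86.84], [0, 140.48], [-83.41, 263.41], [0, 116], [-161.91, 161.91]. Speed limits (degrees/s): [108.29, 108.29, 147.25, 147.25, 172.46, 172.46, 172.46].

INTERFACE

Orientations are given as a 3x3 rotation matrix whose columns are the frame's x, y, z axes.
In Python, from rig import arm gives the robot as it stands.
- The arm moves only by the tool carry_out, never from a script. Its arguments are lists of equal length, an entry for each row: "offset": the shift along the world's x, y, z in cm, a list of three; "twist": the turn about the world's z in degrees. A call has exactly 5 rows; each row is the pose to reach, as a shift and turn from the pose commanded when the call began; what a row does not reach only later rows make up. A row lasts 1/8 s, in which the tool goes at most 62.5 mm and 10.7 degrees, less where a joint would pass 70% of its speed; a pose out of reach is approached as far as the arm can. A call with a gripper value outside its range is refused whole. "grip" is the closure in counts, from 0 (fully open) to 255 (shut), set as the call begins (left out, the last holds). The fingers move at their own pace and stop on an object; the grip force is fixed at half the most. Time passes only in rows, so rows that repeat a pose let the fingers close, or fill a call up. It gives the time, the measured TCP pose, the force and the opening at its end, in the units of the state.
- arm.get_state(): the state, without advancing time (a new reading comes with each control period).
- arm.get_image(name): name is "scene" or "side" or "wrist"; returns the picture (480x640x3 uint8, blue, green, red); there is no depth.
- arm.camera_params(name): a dict with "vfov" (degrees; the focal length in pixels is half the picture's height over the tangent of half this angle, whatever the lens; pixels are square), "cx", "cy" (the principal point, pixels), "k1" (the pictures are not rectified: a ray, as slopes to the right and down, at radius r is drawn at 1 + k1 r^2 times it, then the intrinsics apply), "eye" and "orientation" of the camera in the world. Camera axes: x right, y up, looking along -z (the intrinsics and any distortion apply to the point x, -y, -z); pixel columns grow to the right and rows downward; lengths in m; the calibration is good to about 2 mm. A picture is of the moment at which its call begins: read the wrist's pose just before it. camera_params takes no time and is no camera call; for the wrist camera it gives the pose at the moment of the call.
- arm.job_done(): hands the job in, once; it reports no verdict.
The state is a dict: "t": time; "joints": joint angles; "joint_vel": joint speeds; "joint_torque": joint torques, N m; "tcp_pos": TCP position; "ee_rot": TCP orientation; "wrist_force": force on the tool from outside, world axes, zero at the start; "ft_torque": the same for the moment, N m; "opening": finger opening in m.
Only numpy, scipy, OpenCV 4.12 (cv2) and the standard library are available. Lean on these libraries where they do the work, as an engineer would, in place of code of your own. Each camera call takes 0.05 s, during which the arm holds its last target. There are 200 camera calls.

TASK

First pull the drying stand's telescoping mast up by its black grip until its lock button clicks out, so that it stays up. Next slide the drip pan by its handle, without lifting it off the counter, squarely onto the painted outline under the pegs; only then hang every masher that stands on the draining board by its eye on a peg of its own. Finish with the mast locked up, the pan still on its outline (put it back if it gets knocked) and every masher hanging freely, and leave the cup and jar where they are.

Things in the scene. Friction and masses are not known exactly. Their poses are not given: they have to be found in the camera images.
- mast (a joint): height in m by which the telescoping mast of the drying stand is pulled up out of its sleeve: 0 fully down, 0.112 at its upper stop. It slides straight up, is stiff (stays where it is left; pulling it up takes about 14 N) and a spring button locks it when it has been raised 0.096 or a little more; locked, it stays where it was let go or sinks to 0.095, and can go no lower
- lock (a joint): travel in m of the brass lock button in the mast's far (+x) side: about 0 while the sleeve holds it in, jumps to 0.010 when it clicks out above the sleeve's rim (it sits 103 mm below the cross bar's axis, hidden in the sleeve until then)
- grip (a point): centre of the black square grip on top of the mast: 28 (x) by 28 (y) mm and 35 mm tall; it rises with the mast. Its x, y axes are those of the stand (x away from the robot at yaw 0). The cross bar, 16 mm thick and 220 mm long along y, runs 60 mm nearer the robot (-x), its centre 7.5 mm below this point
- mark (a point): centre, on the counter, of the white painted outline (122 by 252 mm) under the pegs, where the pan belongs; fixed to the stand, axes those of the stand (x away from the robot, y along the cross bar). The stand's heavy foot (150 mm wide) begins 95 mm beyond it in +x; the pan's handle is to point to -x
- pan_mid (a point): centre (half-way up) of the rectangular aluminium drip pan, 110 (x) by 240 (y) by 34 mm, 0.4 kg, standing on the counter (this point is 17 mm up). Its single handle points to its own -x, towards the robot
- pan_handle (a point): middle of the grip part of the pan's black handle: a bar 24 mm wide (y), 14 mm thick, along the pan's x, running from 53 to 165 mm from the pan's centre; this point is 105 mm from the centre (-x) and 32 mm above the counter
- peg0 (a point): peg at the right (-y) end of the cross bar, half-way along its straight part, on its axis: a round steel bar of 8 mm, sticking out horizontally to the stand's -x (towards the robot), 34 mm from here to the bar's face behind and 20 mm to the bend in front; beyond the bend it slants up, its tip 36 mm in front of this point and 10 mm higher (axis; rounded end 4 mm more). Pegs are 85 mm apart and rise with the mast
- peg1 (a point): peg at the middle of the cross bar, half-way along its straight part, on its axis: a round steel bar of 8 mm, sticking out horizontally to the stand's -x (towards the robot), 34 mm from here to the bar's face behind and 20 mm to the bend in front; beyond the bend it slants up, its tip 36 mm in front of this point and 10 mm higher (axis; rounded end 4 mm more). Pegs are 85 mm apart and rise with the mast
- peg2 (a point): peg at the left (+y) end of the cross bar, half-way along its straight part, on its axis: a round steel bar of 8 mm, sticking out horizontally to the stand's -x (towards the robot), 34 mm from here to the bar's face behind and 20 mm to the bend in front; beyond the bend it slants up, its tip 36 mm in front of this point and 10 mm higher (axis; rounded end 4 mm more). Pegs are 85 mm apart and rise with the mast
- disc_mid (a point): masher with a round disc foot 62 across and 10 thick, 0.18 kg, standing upright on the 8 mm thick draining board: half-way up (68 mm above its underside), on its centre line. From the foot a flat upright steel strap handle, 28 mm wide (y) and 5 mm thick (x), rises to 136 mm; local z is up. May be absent
- disc_eye (a point): centre of the slot eye through the top of this masher's handle (118 mm above its underside): 18 mm wide (y), 26 mm tall (z), open along x. Below it (from 105 mm down to the foot) the strap is solid. Hung on a peg, this point comes to rest 9 mm below the peg's axis. May be absent
- slab_mid (a point): masher with an oblong foot 44 (x) by 60 (y) and 10 thick, 0.18 kg, standing upright on the 8 mm thick draining board: half-way up (68 mm above its underside), on its centre line. From the foot a flat upright steel strap handle, 28 mm wide (y) and 5 mm thick (x), rises to 136 mm; local z is up. May be absent
- slab_eye (a point): centre of the slot eye through the top of this masher's handle (118 mm above its underside): 18 mm wide (y), 26 mm tall (z), open along x. Below it (from 105 mm down to the foot) the strap is solid. Hung on a peg, this point comes to rest 9 mm below the peg's axis. May be absent
- drum_mid (a point): masher with a solid drum foot 50 across and 30 high, 0.18 kg, standing upright on the 8 mm thick draining board: half-way up (68 mm above its underside), on its centre line. From the foot a flat upright steel strap handle, 28 mm wide (y) and 5 mm thick (x), rises to 136 mm; local z is up. May be absent
- drum_eye (a point): centre of the slot eye through the top of this masher's handle (118 mm above its underside): 18 mm wide (y), 26 mm tall (z), open along x. Below it (from 105 mm down to the foot) the strap is solid. Hung on a peg, this point comes to rest 9 mm below the peg's axis. May be absent
- cross_mid (a point): masher with a cross-shaped foot 60 by 60 and 12 thick, 0.18 kg, standing upright on the 8 mm thick draining board: half-way up (68 mm above its underside), on its centre line. From the foot a flat upright steel strap handle, 28 mm wide (y) and 5 mm thick (x), rises to 136 mm; local z is up. May be absent
- cross_eye (a point): centre of the slot eye through the top of this masher's handle (118 mm above its underside): 18 mm wide (y), 26 mm tall (z), open along x. Below it (from 105 mm down to the foot) the strap is solid. Hung on a peg, this point comes to rest 9 mm below the peg's axis. May be absent
- cup: blue melamine cup, 76 mm across, 75 high; origin at its underside; a bystander to leave alone
- jar: empty squat glass jar, 80 mm across, 80 high; origin at its underside; a bystander to leave alone
Mind the look-alikes: they are no part of the job. Leave any green look-alike of the part that bears drum_mid alone.

How it is judged (in metres and radians):
On the way, in this order (a step that is already met when the one before it is completed fails the run):
1. the mast is up and its lock button has clicked out (value of joint lock above 0.0075 m and value of joint mast above 0.088 m), for 0.2 s.
2. the mast is locked and the pan stands on the outline under the pegs (within 20 mm and 0.15 rad) before any masher is taken up to the pegs (all of step 1 and x of pan_mid in the frame of mark between -0.02 and 0.02 m and y of pan_mid in the frame of mark between -0.02 and 0.02 m and angle between the x axis of pan_mid and the x axis of mark, either way round below 0.15 rad and height (world z) of pan_mid below 0.024 m and height (world z) of each of disc_eye, slab_eye, drum_eye, cross_eye below 0.15 m), for 0.2 s.
At the end, for the whole second after the job is handed in: mast locked up (button out), the pan flat on the counter within 20 mm (along and across) and 0.15 rad of the painted outline, and each masher present hanging upright (within 0.25 rad) by its eye on a peg of its own (all of step 1 and x of pan_mid in the frame of mark between -0.02 and 0.02 m and y of pan_mid in the frame of mark between -0.02 and 0.02 m and angle between the x axis of pan_mid and the x axis of mark, either way round below 0.15 rad and height (world z) of pan_mid below 0.024 m and ((x of disc_eye in the frame of peg0 between -0.032 and 0.034 m and y of disc_eye in the frame of peg0 between -0.012 and 0.012 m and z of disc_eye in the frame of peg0 between -0.016 and -0.003 m) or (x of disc_eye in the frame of peg1 between -0.032 and 0.034 m and y of disc_eye in the frame of peg1 between -0.012 and 0.012 m and z of disc_eye in the frame of peg1 between -0.016 and -0.003 m) or (x of disc_eye in the frame of peg2 between -0.032 and 0.034 m and y of disc_eye in the frame of peg2 between -0.012 and 0.012 m and z of disc_eye in the frame of peg2 between -0.016 and -0.003 m)) and angle between each of disc_mid, slab_mid, drum_mid, cross_mid's own z axis and vertical below 0.25 rad and ((x of slab_eye in the frame of peg0 between -0.032 and 0.034 m and y of slab_eye in the frame of peg0 between -0.012 and 0.012 m and z of slab_eye in the frame of peg0 between -0.016 and -0.003 m) or (x of slab_eye in the frame of peg1 between -0.032 and 0.034 m and y of slab_eye in the frame of peg1 between -0.012 and 0.012 m and z of slab_eye in the frame of peg1 between -0.016 and -0.003 m) or (x of slab_eye in the frame of peg2 between -0.032 and 0.034 m and y of slab_eye in the frame of peg2 between -0.012 and 0.012 m and z of slab_eye in the frame of peg2 between -0.016 and -0.003 m)) and ((x of drum_eye in the frame of peg0 between -0.032 and 0.034 m and y of drum_eye in the frame of peg0 between -0.012 and 0.012 m and z of drum_eye in the frame of peg0 between -0.016 and -0.003 m) or (x of drum_eye in the frame of peg1 between -0.032 and 0.034 m and y of drum_eye in the frame of peg1 between -0.012 and 0.012 m and z of drum_eye in the frame of peg1 between -0.016 and -0.003 m) or (x of drum_eye in the frame of peg2 between -0.032 and 0.034 m and y of drum_eye in the frame of peg2 between -0.012 and 0.012 m and z of drum_eye in the frame of peg2 between -0.016 and -0.003 m)) and ((x of cross_eye in the frame of peg0 between -0.032 and 0.034 m and y of cross_eye in the frame of peg0 between -0.012 and 0.012 m and z of cross_eye in the frame of peg0 between -0.016 and -0.003 m) or (x of cross_eye in the frame of peg1 between -0.032 and 0.034 m and y of cross_eye in the frame of peg1 between -0.012 and 0.012 m and z of cross_eye in the frame of peg1 between -0.016 and -0.003 m) or (x of cross_eye in the frame of peg2 between -0.032 and 0.034 m and y of cross_eye in the frame of peg2 between -0.012 and 0.012 m and z of cross_eye in the frame of peg2 between -0.016 and -0.003 m)) and distance between disc_eye and slab_eye above 0.05 m and distance between each of disc_eye, slab_eye and drum_eye above 0.05 m and distance between each of disc_eye, slab_eye, drum_eye and cross_eye above 0.05 m); the robot touches nothing.
It fails at once if the pan is lifted off the counter (more than 10 mm) (height (world z) of pan_mid above 0.027 m).
It fails at once if a bystander (cup, jar) is moved by more than 30 mm (distance of any of cup, jar from where it was at the start of the episode above 0.03 m).
Of disc, slab, drum, cross only 2 to 3 are there at a start; the rules pass over those that are not, and their reading is None.
At some moment in a run one of pan may be knocked a few centimetres aside while the robot is not near it.
It also fails if it takes over 210 s, if anything falls off the work surface, if the arm or the gripper's body presses on something with over 40 N, if the wrist force passes 120 N, or if a joint passes its speed limit or range.

## Working session

There is one attempt and no reset: what is moved stays moved. The work goes in short steps, Python scripts to look and compute and a tool call to move; the robot and the scene stay as the last step left them, time stands still between calls to the robot, and variables do not carry over. Pictures are saved under pics/ and viewed, about 12 in all and at most 16, crops included, and the job is handed in when it is done.

Besides the shell and the picture viewer there is one more tool, called after ">>>" as a command line: name --pt "numbers of a row" for each row, then --argument value for the rest. carry_out: Moves the arm, as the interface text tells. Its arguments: {"type":"object","properties":{"offset":{"type":"array"},"twist":{"type":"array"},"grip":{"type":"number"}},"required":["offset","twist"]}

```bash
mkdir -p pics
cat > h.py <<'E'
import numpy as np, cv2
from rig import arm
def K(p):
    f=240/np.tan(np.radians(p['vfov'])/2); return f
def proj(p,X):
    R=np.array(p['orientation']);c=(np.atleast_2d(X)-np.array(p['eye']))@R
    s=np.c_[c[:,0]/-c[:,2],-c[:,1]/-c[:,2]]
    r2=(s**2).sum(1,keepdims=True); s=s*(1+p['k1']*r2)
    return s*K(p)+[p['cx'],p['cy']]
def ray(p,uv):
    d=(np.atleast_2d(uv).astype(float)-[p['cx'],p['cy']])/K(p); s=d.copy()
    for _ in range(30): s=d/(1+p['k1']*(s**2).sum(1,keepdims=True))
    R=np.array(p['orientation']); v=np.c_[s[:,0],-s[:,1],-np.ones(len(s))]@R.T
    return np.array(p['eye']),v
def onz(p,uv,z):
    e,v=ray(p,uv); return e+v*((z-e[2])/v[:,2])[:,None]
def tri(ps,uvs):
    A=np.zeros((3,3));b=np.zeros(3)
    for p,uv in zip(ps,uvs):
        e,v=ray(p,uv);v=v[0]/np.linalg.norm(v[0]);M=np.eye(3)-np.outer(v,v);A+=M;b+=M@e
    return np.linalg.solve(A,b)
def snap(n,f):
    p=arm.camera_params(n);im=arm.get_image(n);cv2.imwrite('pics/'+f+'.png',im);return p,im
E
python3 - <<'E'
from h import *
for n in ('scene','side','wrist'):
    p,im=snap(n,n+'0'); print(n,p)
s=arm.get_state();print(s['t'],s['tcp_pos'],s['ee_rot'],s['opening'],s['wrist_force'],arm.tcp_to_grasp)
E
```

```text
scene {'vfov': 43.687073100449425, 'cx': 330.4100772486155, 'cy': 237.9632328392828, 'k1': -0.1335701647815875, 'eye': array([ 1.477558  , -0.54592894,  0.96319848]), 'orientation': array([[ 0.52264432, -0.53529962,  0.66354897],
       [ 0.85236763,  0.31195338, -0.41970764],
       [ 0.017673  ,  0.78494548,  0.61931273]])}
side {'vfov': 42.83218392688962, 'cx': 317.85251342657233, 'cy': 235.38155588322402, 'k1': -0.15693659678239555, 'eye': array([-0.26303887,  0.91731792,  1.06772159]), 'orientation': array([[-0.75141298,  0.39708781, -0.5269723 ],
       [-0.65969835, -0.46819511,  0.58787024],
       [-0.01328974,  0.78937609,  0.61376605]])}
wrist {'vfov': 60.743705042951156, 'cx': 322.9881535271188, 'cy': 225.5169386886137, 'k1': -0.09728028654612436, 'eye': array([0.5744757 , 0.08437217, 0.3725063 ]), 'orientation': array([[ 9.99999608e-01, -5.96505552e-04,  6.54138126e-04],
       [ 3.53491092e-04,  9.46496496e-01,  3.22713894e-01],
       [-8.11640074e-04, -3.22713536e-01,  9.46496336e-01]])}
0.15 [5.74805605e-01 5.45437370e-06 2.30948963e-01] [[ 2.46476488e-05  9.99999648e-01 -8.38108986e-04]
 [ 1.00000000e+00 -2.46459422e-05  2.04657114e-06]
 [ 2.02591444e-06 -8.38109036e-04 -9.99999649e-01]] 0.08554210084886454 [-0.07635102 -0.44340395 -0.63820351] 0.0187
```

View pics/scene0.png

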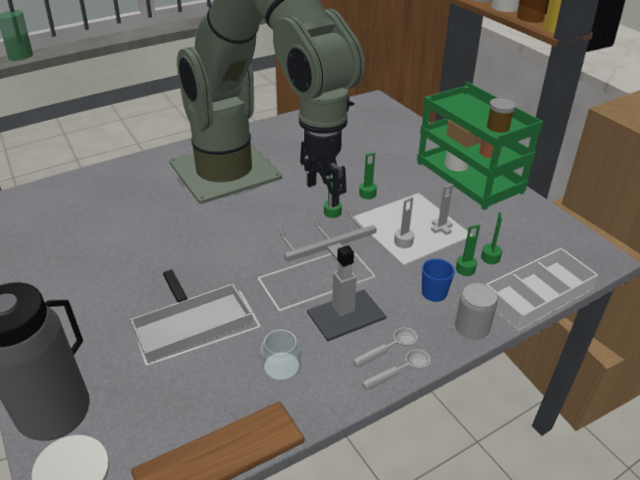

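View pics/side0.png

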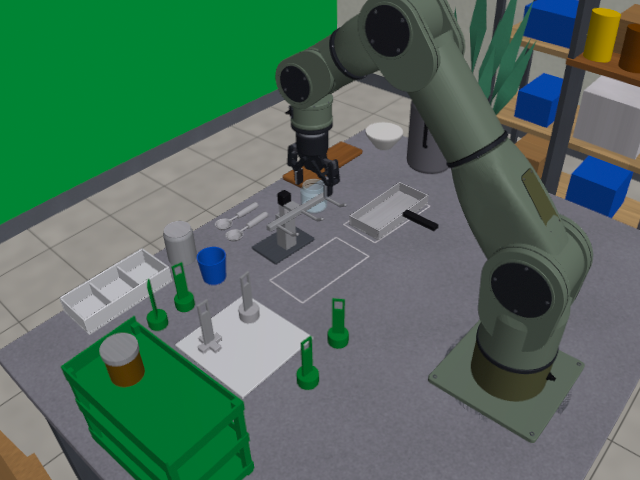

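Two grey mashers (drum and cross) stand on the white board. The green ones are look-alikes. The outline is under the pegs, and the pan sits aside on another outline. I'll crop in to measure.

Run:
```python
import cv2
a=cv2.imread('pics/scene0.png')[170:370,120:480];cv2.imwrite('pics/sc.png',cv2.resize(a,None,fx=2.2,fy=2.2,interpolation=cv2.INTER_CUBIC))
b=cv2.imread('pics/side0.png')[170:370,180:450];cv2.imwrite('pics/si.png',cv2.resize(b,None,fx=2.9,fy=2.9,interpolation=cv2.INTER_CUBIC))
```

```text
(no output)
```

View pics/sc.png

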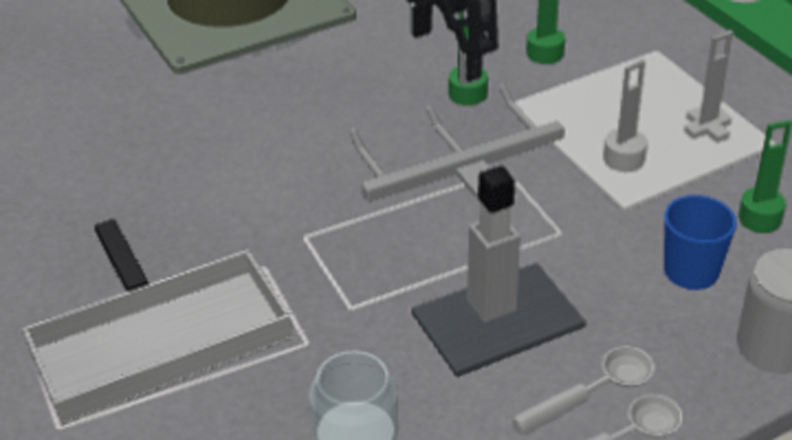

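View pics/si.png

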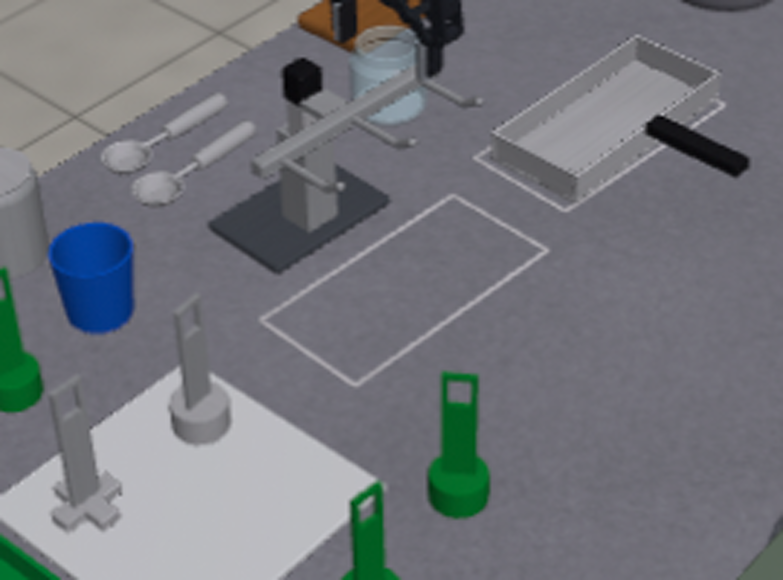

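```bash
cat > m.py <<'E'
from h import *
S=arm.camera_params('scene');D=arm.camera_params('side')
sc=lambda x,y:(120+x/2.2,170+y/2.2)
si=lambda x,y:(180+x/2.9,170+y/2.9)
np.set_printoptions(precision=4,suppress=True)
def rect(P):
    P=P[:,:2].astype(np.float32);c=P.mean(0)
    print('c',c,'sides',[round(float(np.linalg.norm(P[i]-P[(i+1)%4])),4) for i in range(4)],
     'ang',[round(float(np.degrees(np.arctan2(*(P[(i+1)%4]-P[i])[::-1]))),1) for i in range(4)])
if __name__=='__main__':
    print('mark side');rect(onz(D,[si(453,195),si(548,250),si(357,384),si(262,320)],0))
    print('mark scene',onz(S,[sc(305,238),sc(350,307),sc(560,233)],0))
    print('mark side c',onz(D,[si(453,195),si(548,250),si(357,384),si(262,320)],0))
    print('pan side');rect(onz(D,[si(638,37),si(720,73),si(577,178),si(493,133)],0.034))
    print('pan scene',onz(S,[sc(25,328),sc(248,252),sc(301,320)],.034), onz(D,[si(638,37),si(720,73),si(577,178),si(493,133)],0.034))
    for n,a,b in [('grip',sc(497,188),si(302,82)),('drumeye',sc(633,78),si(190,315)),('crosseye',sc(719,47),si(66,397)),
      ('handletip',sc(105,222),si(745,165)),('peg tip R',sc(354,132),si(478,101)),('pegtip M',sc(431,110),si(410,142)),('pegtip L',sc(503,88),si(340,186)),
      ('bar end R',sc(368,190),si(413,77)),('bar end L',sc(560,129),si(262,163))]:
        X=tri([S,D],[a,b]);print(n,X,proj(S,X)[0]-a,proj(D,X)[0]-b)
E
python3 m.py
```

```text
mark side
c [ 0.5548 -0.0042] sides [0.122, 0.2499, 0.1204, 0.2511] ang [176.9, 86.5, -2.5, -93.1]
mark scene [[ 0.4915 -0.1227  0.    ]
 [ 0.6096 -0.1296 -0.    ]
 [ 0.6252  0.1216  0.    ]]
mark side c [[ 0.6084 -0.1325  0.    ]
 [ 0.4866 -0.126   0.    ]
 [ 0.5019  0.1234  0.    ]
 [ 0.6222  0.1182  0.    ]]
pan side
c [ 0.557  -0.3176] sides [0.1047, 0.2404, 0.1073, 0.2363] ang [179.6, 88.5, -2.6, -92.1]
pan scene [[ 0.5065 -0.4343  0.034 ]
 [ 0.516  -0.1984  0.034 ]
 [ 0.6319 -0.1941  0.034 ]] [[ 0.6056 -0.4371  0.034 ]
 [ 0.5009 -0.4364  0.034 ]
 [ 0.5071 -0.1961  0.034 ]
 [ 0.6143 -0.201   0.034 ]]
grip [ 0.6858 -0.0084  0.1638] [-0.9846 -0.1945] [-0.7836  0.1544]
drumeye [0.5662 0.2485 0.1272] [-1.0136 -0.085 ] [-1.0699  0.094 ]
crosseye [0.5684 0.3738 0.1279] [-0.2685  0.0014] [-0.3084  0.0026]
handletip [ 0.3949 -0.3135  0.0354] [-0.9521 -0.4633] [-0.7783  0.4175]
peg tip R [ 0.5433 -0.0854  0.1659] [-0.7461 -0.2488] [-0.6321  0.2212]
pegtip M [ 0.5496 -0.0006  0.1655] [-0.8325 -0.2261] [-0.7468  0.2089]
pegtip L [0.5539 0.0834 0.1654] [-0.9249 -0.1934] [-0.8785  0.1869]
bar end R [ 0.6223 -0.1022  0.1516] [3.543  1.0294] [ 2.772  -0.8774]
bar end L [0.6338 0.0984 0.1589] [-1.8153 -0.2764] [-1.6303  0.2422]
```

View pics/wrist0.png

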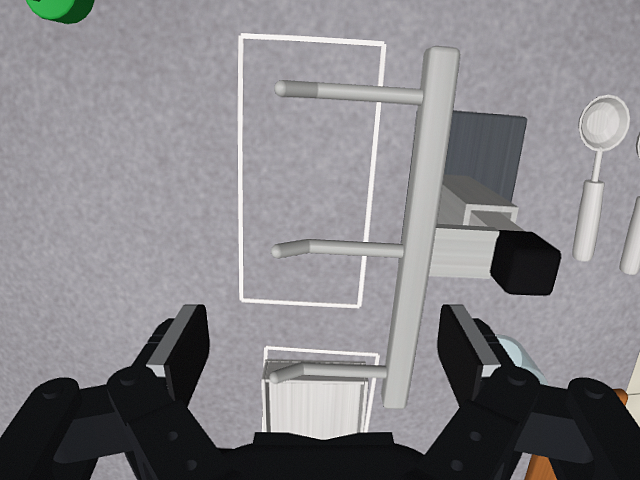

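Run:
```python
from m import *
W=arm.camera_params('wrist')
for n,a,b,w in [('R',sc(354,132),si(478,101),(273,378)),('M',sc(431,110),si(410,142),(276,251)),('L',sc(503,88),si(340,186),(279,89)),('grip',sc(497,188),si(302,82),(526,263))]:
    print(n,proj(W,tri([S,D],[a,b]))[0],w,tri([S,D,W],[a,b,w]))
print('mark',onz(W,[(240,36),(384,43),(360,306),(241,301)],0))
rect(onz(W,[(240,36),(384,43),(360,306),(241,301)],0))
```

```text
R [272.9033 376.8336] (273, 378) [ 0.5434 -0.0856  0.1661]
M [277.704  250.4754] (276, 251) [ 0.5492 -0.0006  0.1656]
L [280.9439  89.5668] (279, 89) [0.5535 0.0837 0.1654]
grip [518.7338 261.5783] (526, 263) [ 0.6876 -0.0089  0.1646]
mark [[ 0.5037  0.1274  0.    ]
 [ 0.6261  0.1215  0.    ]
 [ 0.6126 -0.1307  0.    ]
 [ 0.4896 -0.1252  0.    ]]
c [ 0.558  -0.0017] sides [0.1226, 0.2525, 0.1232, 0.2529] ang [-2.8, -93.1, 177.4, 86.8]
```

>>> carry_out --pt "2.3 -0.2 0" --pt "4.6 -0.4 0" --pt "6.8 -0.6 0" --pt "9 -0.8 0" --pt "11.3 -0.95 0" --twist '[10,20,30,40,50]' --grip 0

```text
t: 0.78
tcp_pos: [0.6885, -0.0097, 0.231]
ee_rot: [[-0.77, 0.639, -0.001], [0.639, 0.77, -0.0], [0.0, -0.0, -1.0]]
wrist_force: [-0.2, -0.1, 0.1]
opening: 0.0853
```

>>> carry_out --pt "0 0 0" --pt "0 0 0" --pt "0 0 0" --pt "0 0 0" --pt "0 0 0" --twist '[10,20,30,36.8,36.8]'

```text
t: 1.4
tcp_pos: [0.6879, -0.0096, 0.2309]
ee_rot: [[-0.998, 0.057, -0.001], [0.057, 0.998, 0.0], [0.001, 0.0, -1.0]]
wrist_force: [-0.1, 0.2, 0.2]
opening: 0.0853
```

>>> carry_out --pt "0 0 -2" --pt "0 0 -4.5" --pt "0 0 -7" --pt "0 0 -8.6" --pt "0 0 -8.6" --twist '[0,0,0,0,0]'

```text
t: 2.02
tcp_pos: [0.6877, -0.0095, 0.1445]
ee_rot: [[-0.998, 0.057, -0.001], [0.057, 0.998, -0.0], [0.001, -0.0, -1.0]]
wrist_force: [-0.4, 0.3, -0.5]
opening: 0.0853
```

>>> carry_out --pt "0 0 0" --pt "0 0 0" --pt "0 0 0" --pt "0 0 0" --pt "0 0 0" --twist '[0,0,0,0,0]' --grip 255

```text
t: 2.65
tcp_pos: [0.6881, -0.0099, 0.1455]
ee_rot: [[-0.998, 0.056, 0.0], [0.056, 0.998, -0.001], [-0.0, -0.001, -1.0]]
wrist_force: [-1.2, -3.6, 3.2]
opening: 0.0275
```

>>> carry_out --pt "0 0 1" --pt "0 0 2" --pt "0 0 3" --pt "0 0 4" --pt "0 0 5" --twist '[0,0,0,0,0]'

```text
t: 3.28
tcp_pos: [0.688, -0.0099, 0.1942]
ee_rot: [[-0.998, 0.056, -0.001], [0.056, 0.998, -0.001], [0.001, -0.001, -1.0]]
wrist_force: [8.5, -2.6, -16.8]
opening: 0.0273
```

>>> carry_out --pt "0 0 1.4" --pt "0 0 2.8" --pt "0 0 4.2" --pt "0 0 5.5" --pt "0 0 5.5" --twist '[0,0,0,0,0]'

```text
t: 3.9
tcp_pos: [0.6849, -0.0097, 0.2445]
ee_rot: [[-0.998, 0.055, -0.013], [0.055, 0.999, -0.001], [0.013, -0.002, -1.0]]
wrist_force: [-5.8, -1.3, -52.9]
opening: 0.0263
```

Run:
```python
from h import *
p,im=snap('scene','s1');a=im[190:350,230:430];cv2.imwrite('pics/s1c.png',cv2.resize(a,None,fx=3.5,fy=3.5,interpolation=cv2.INTER_CUBIC))
```

```text
(no output)
```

View pics/s1c.png

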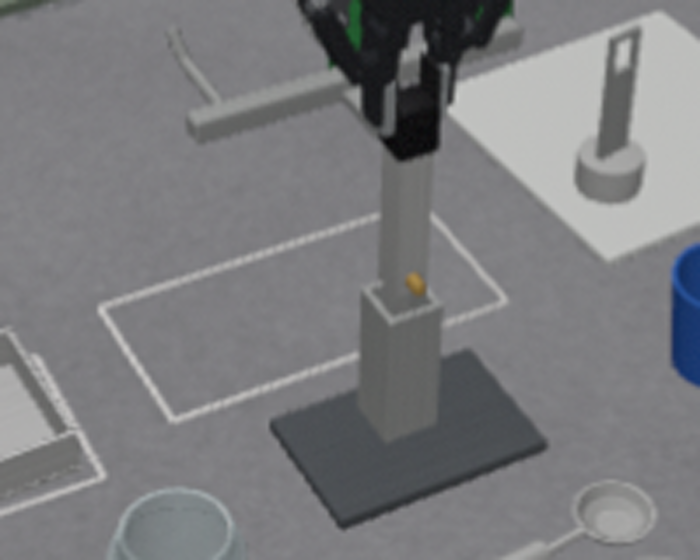

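The brass button is visible above the sleeve rim at (415,285) in the crop. I'll ease off, release, and go to the pan handle.

>>> carry_out --pt "0 0 -0.5" --pt "0 0 -0.5" --pt "0 0 -0.5" --pt "0 0 -0.5" --pt "0 0 -0.5" --twist '[0,0,0,0,0]'

```text
t: 4.58
tcp_pos: [0.685, -0.0097, 0.2429]
ee_rot: [[-0.998, 0.055, -0.01], [0.055, 0.998, -0.001], [0.01, -0.002, -1.0]]
wrist_force: [-19.4, -2.8, -13.6]
opening: 0.0266
```

>>> carry_out --pt "0 0 0" --pt "0 0 0" --pt "0 0 0" --pt "0 0 0" --pt "0 0 0" --twist '[0,0,0,0,0]' --grip 0

```text
t: 5.2
tcp_pos: [0.688, -0.0094, 0.2453]
ee_rot: [[-0.998, 0.056, 0.0], [0.056, 0.998, -0.0], [-0.0, -0.0, -1.0]]
wrist_force: [-0.3, 0.5, 0.7]
opening: 0.0855
```

>>> carry_out --pt "0 0 2" --pt "0 0 4" --pt "0 0 6" --pt "0 0 7" --pt "0 0 7" --twist '[0,0,0,0,0]'

```text
t: 5.82
tcp_pos: [0.6881, -0.0094, 0.3154]
ee_rot: [[-0.998, 0.056, 0.001], [0.056, 0.998, -0.0], [-0.001, -0.0, -1.0]]
wrist_force: [0.4, -0.2, -0.4]
opening: 0.0855
```

>>> carry_out --pt "-4 -5 0" --pt "-8 -10 0" --pt "-12 -15 0" --pt "-16 -20 0" --pt "-19.5 -25 0" --twist '[0,0,0,0,0]'

```text
t: 6.45
tcp_pos: [0.4939, -0.257, 0.3147]
ee_rot: [[-0.998, 0.056, -0.001], [0.056, 0.998, 0.0], [0.001, 0.0, -1.0]]
wrist_force: [1.1, -0.8, -0.3]
opening: 0.0856
```

>>> carry_out --pt "-2 -3 -2" --pt "-3.8 -5.6 -6" --pt "-3.8 -5.6 -11" --pt "-3.8 -5.6 -14" --pt "-3.8 -5.6 -14" --twist '[0,0,0,0,0]'

```text
t: 7.08
tcp_pos: [0.4567, -0.3111, 0.1735]
ee_rot: [[-0.998, 0.056, -0.003], [0.056, 0.998, 0.002], [0.003, 0.002, -1.0]]
wrist_force: [-0.5, 0.9, 1.2]
opening: 0.0854
```

Run:
```python
from h import *
p,im=snap('wrist','w2'); snap('scene','s2');snap('side','d2')
np.save('pw2.npy',p,allow_pickle=True)
```

```text
(no output)
```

View pics/w2.png

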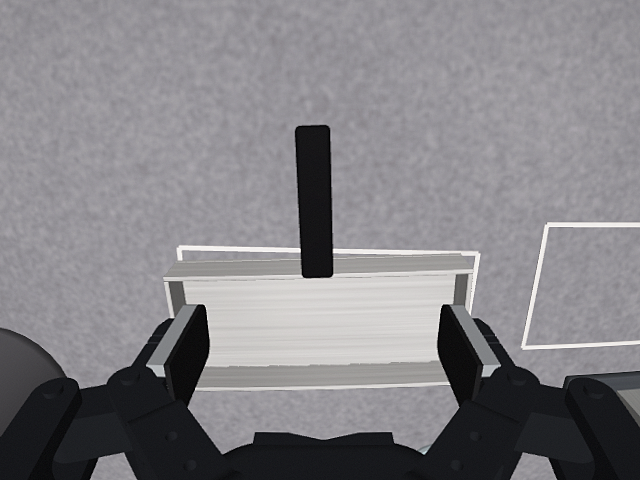

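Handle runs from (313,127) at the tip to (318,275) at the pan, seen from above.

Run:
```python
from h import *
p=np.load('pw2.npy',allow_pickle=True).item()
print(onz(p,[(313,127),(317.5,275)],.039), arm.get_state()['tcp_pos'])
```

```text
[[ 0.39771148 -0.31300177  0.039     ]
 [ 0.50535971 -0.31641999  0.039     ]] [ 0.45806642 -0.31179572  0.17641535]
```

>>> carry_out --pt "0 -0.3 -5" --pt "0 -0.3 -10" --pt "0 -0.3 -14" --pt "0 -0.3 -16.2" --pt "0 -0.3 -16.2" --twist '[1.4,1.4,1.4,1.4,1.4]'

```text
t: 7.85
tcp_pos: [0.4578, -0.3147, 0.0133]
ee_rot: [[-1.0, 0.031, -0.0], [0.031, 1.0, 0.0], [0.0, -0.0, -1.0]]
wrist_force: [0.1, -0.1, -0.1]
opening: 0.0857
```

>>> carry_out --pt "0 0 0" --pt "0 0 0" --pt "0 0 0" --pt "0 0 0" --pt "0 0 0" --twist '[0,0,0,0,0]' --grip 255

```text
t: 8.48
tcp_pos: [0.4577, -0.315, 0.0137]
ee_rot: [[-0.999, 0.032, 0.0], [0.032, 0.999, -0.001], [-0.0, -0.001, -1.0]]
wrist_force: [-2.2, 0.8, 7.3]
opening: 0.0228
```

>>> carry_out --pt "0 1 0" --pt "0 3 0" --pt "0 5 0" --pt "-0.1 7.5 0" --pt "-0.2 10 0" --twist '[0,0,0,-0.5,-0.5]'

```text
t: 9.1
tcp_pos: [0.456, -0.2149, 0.0138]
ee_rot: [[-0.999, 0.042, 0.001], [0.042, 0.999, -0.001], [-0.001, -0.001, -1.0]]
wrist_force: [1.4, -5.2, 4.4]
opening: 0.0231
```

>>> carry_out --pt "0 2.5 0" --pt "0 5 0" --pt "-0.1 7.5 0" --pt "-0.1 10 0" --pt "-0.2 12.5 0" --twist '[0,0,0,-0.5,-0.5]'

```text
t: 9.72
tcp_pos: [0.454, -0.0897, 0.0137]
ee_rot: [[-0.999, 0.05, 0.001], [0.05, 0.999, -0.001], [-0.001, -0.001, -1.0]]
wrist_force: [1.1, -6.2, 5.5]
opening: 0.0228
```

>>> carry_out --pt "0 2.5 0" --pt "-0.1 5 0" --pt "-0.15 7.5 0" --pt "-0.15 9.3 0" --pt "-0.15 9.3 0" --twist '[0,0,-0.3,-0.3,-0.3]'

```text
t: 10.35
tcp_pos: [0.4525, 0.005, 0.0136]
ee_rot: [[-0.999, 0.052, 0.001], [0.052, 0.999, 0.001], [-0.001, 0.001, -1.0]]
wrist_force: [-0.9, 5.5, 7.3]
opening: 0.0231
```

Run:
```python
from h import *
p,im=snap('side','d3');a=im[170:330,240:440];cv2.imwrite('pics/d3c.png',cv2.resize(a,None,fx=4,fy=3.5,interpolation=cv2.INTER_CUBIC) if 0 else cv2.resize(a,None,fx=3.7,fy=3.7,interpolation=cv2.INTER_CUBIC))
```

```text
(no output)
```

View pics/d3c.png

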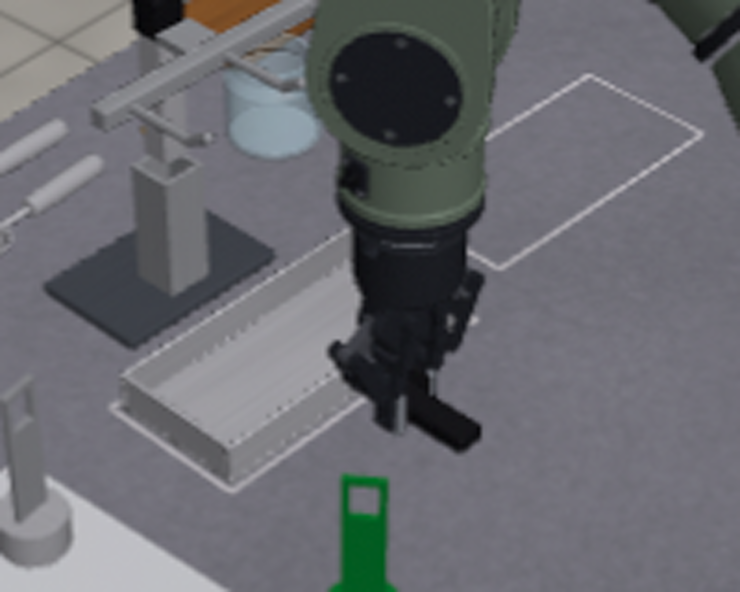

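The pan sits squarely in the outline (near corners of pan at (120,380)/(230,480) inside the white lines). Releasing, then moving to view the mashers.

>>> carry_out --pt "0 0 0" --pt "0 0 0" --pt "0 0 0" --pt "0 0 0" --pt "0 0 0" --twist '[0,0,0,0,0]' --grip 0

```text
t: 11.02
tcp_pos: [0.4522, 0.0033, 0.0133]
ee_rot: [[-0.999, 0.054, -0.0], [0.054, 0.999, -0.0], [0.0, -0.0, -1.0]]
wrist_force: [0.1, -0.3, -0.1]
opening: 0.0853
```

>>> carry_out --pt "0 0 4" --pt "0 0 10" --pt "0 0 16" --pt "0 0 22" --pt "0 0 27" --twist '[0,0,0,0,0]'

```text
t: 11.65
tcp_pos: [0.4519, 0.0032, 0.2857]
ee_rot: [[-0.999, 0.054, 0.001], [0.054, 0.999, 0.0], [-0.001, 0.0, -1.0]]
wrist_force: [-0.1, -0.1, -1.0]
opening: 0.0854
```

>>> carry_out --pt "0 5 0" --pt "0 11 0" --pt "2 17 0" --pt "5 23 0" --pt "8 28 0" --twist '[0,0,0,0,0]'

```text
t: 12.28
tcp_pos: [0.532, 0.2843, 0.2834]
ee_rot: [[-0.999, 0.054, 0.0], [0.054, 0.999, -0.0], [-0.0, -0.0, -1.0]]
wrist_force: [-0.2, -0.1, 0.9]
opening: 0.0854
```

>>> carry_out --pt "0 2 0" --pt "0 2 0" --pt "0 2 0" --pt "0 2 0" --pt "0 2 0" --twist '[0,0,0,0,0]'

```text
t: 12.9
tcp_pos: [0.5318, 0.3017, 0.2835]
ee_rot: [[-0.998, 0.055, 0.0], [0.055, 0.998, -0.0], [-0.0, -0.0, -1.0]]
wrist_force: [-0.1, 0.1, -0.7]
opening: 0.0856
```

Run:
```python
from h import *
p,im=snap('wrist','w4'); snap('scene','s4');snap('side','d4')
np.save('pw4.npy',p,allow_pickle=True); print(arm.get_state()['tcp_pos'])
```

```text
[0.53164861 0.3020827  0.28338512]
```

View pics/w4.png

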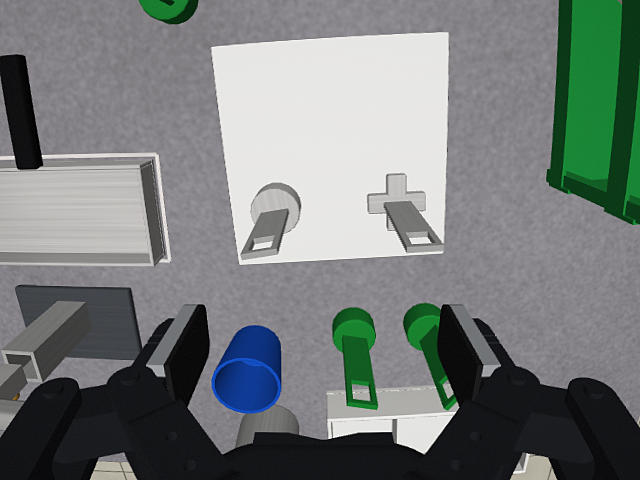

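Run:
```python
from h import *
p=np.load('pw4.npy',allow_pickle=True).item()
for n,a,b in [('drum',(242,259),(279,252)),('cross',(408,250),(444,247)),('g1',(346,407),(377,407)),('g2',(440,409),(457,401))]:
    X=onz(p,[a,b],.144 if n[0]!='g' else .136); d=X[1]-X[0]; print(n,X.mean(0),np.linalg.norm(d),'yaw',np.degrees(np.arctan2(d[1],d[0]))-90)
print('cup',onz(p,[(247,385)],.075),'jar?',onz(p,[(270,430)],.08))
# foot centers
print('feet',onz(p,[(276,203)],.038),onz(p,[(397,193)],.02))
```

```text
drum [0.56514956 0.25433261 0.144     ] 0.02861559671134608 yaw 8.447758632790965
cross [0.56627633 0.37783362 0.144     ] 0.027036690028833847 yaw 1.8249690566168653
g1 [0.72111447 0.3273246  0.136     ] 0.02798460285793823 yaw -3.73068552354016
g2 [0.7249425  0.40649379 0.136     ] 0.017125933464815443 yaw 28.146860349926442
cup [[0.74228005 0.21034803 0.075     ]] jar? [[0.80200791 0.22923204 0.08      ]]
feet [[0.55430876 0.25540121 0.038     ]] [[0.5553317  0.37723494 0.02      ]]
```

>>> carry_out --pt "2 -3 0" --pt "2.9 -4.9 -3" --pt "2.9 -4.9 -8" --pt "2.9 -4.9 -14" --pt "2.9 -4.9 -20.2" --twist '[8,11,11,11,11]'

```text
t: 13.68
tcp_pos: [0.5607, 0.2532, 0.0798]
ee_rot: [[-0.991, -0.137, 0.001], [-0.137, 0.991, 0.001], [-0.001, 0.0, -1.0]]
wrist_force: [0.4, 0.2, -0.4]
opening: 0.0854
```

>>> carry_out --pt "0 0 0" --pt "0 0 0" --pt "0 0 0" --pt "0 0 0" --pt "0 0 0" --twist '[0,0,0,0,0]' --grip 255

```text
t: 14.3
tcp_pos: [0.5617, 0.2535, 0.0836]
ee_rot: [[-0.991, -0.137, 0.003], [-0.137, 0.991, 0.001], [-0.003, 0.0, -1.0]]
wrist_force: [-0.4, -2.6, 12.6]
opening: 0.0268
```

Run:
```python
from h import *
p,im=snap('wrist','w5');snap('scene','s5');snap('side','d5')
print(arm.get_state()['opening'])
a=cv2.imread('pics/s4.png')[175:355,230:380]
b=cv2.imread('pics/d4.png')[170:320,240:390]
c=cv2.imread('pics/d5.png')[250:400,180:330]
f=lambda x:cv2.resize(x,(400,int(400*x.shape[0]/x.shape[1])),interpolation=cv2.INTER_CUBIC)
L=f(a);R=f(b);o=np.zeros((600,800,3),np.uint8);o[:480,:400]=L[:480];o[:400,400:]=R;
o[400:600,400:600]=cv2.resize(c,(200,200));cv2.imwrite('pics/p5.png',o)
```

```text
0.027142755064561253
```

View pics/p5.png

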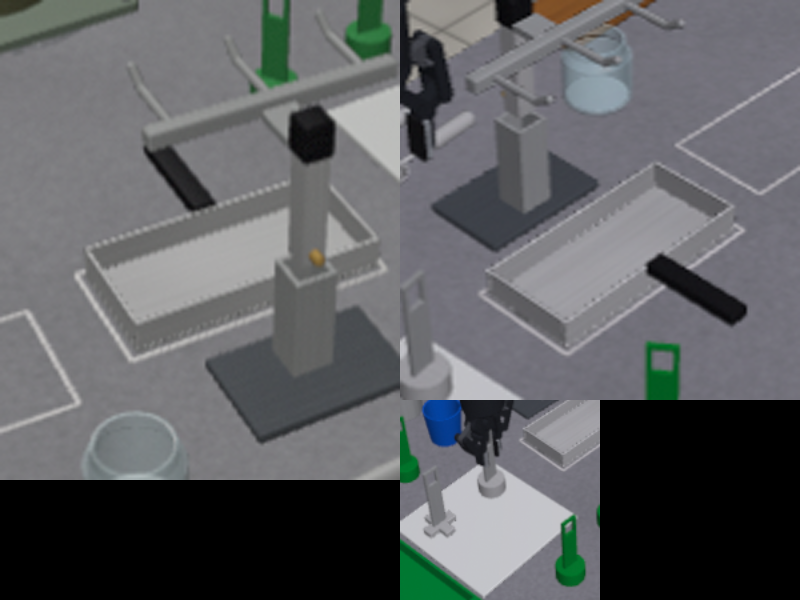

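Run:
```python
from m import *
A=lambda x,y:(230+x/2.6667,175+y/2.6667)
B=lambda x,y:(240+(x-400)/2.6667,170+y/2.6667)
for n,a,b in [('R',A(132,66),B(681,22)),('M',A(230,40),B(616,60)),('L',A(320,15),B(547,98)),('grip',A(312,134),B(513,0))]:
    X=tri([S,D],[a,b]);print(n,X,proj(S,X)[0]-a,proj(D,X)[0]-b)
print(arm.get_state()['tcp_pos'])
```

```text
R [ 0.5433 -0.0857  0.2463] [-0.7936 -0.2867] [-0.6665  0.2526]
M [0.549  0.0003 0.2454] [-0.8681 -0.252 ] [-0.7756  0.2318]
L [0.5555 0.0837 0.2458] [-0.537 -0.117] [-0.5081  0.1132]
grip [ 0.6903 -0.0121  0.247 ] [-1.048  -0.2162] [-0.8191  0.1693]
[0.5617 0.2534 0.0836]
```

>>> carry_out --pt "0 0 2" --pt "0 0 5" --pt "0 0 9" --pt "0 0 13" --pt "0 0 15.2" --twist '[0,0,0,0,0]'

```text
t: 15.08
tcp_pos: [0.5609, 0.2535, 0.2367]
ee_rot: [[-0.991, -0.137, 0.003], [-0.137, 0.991, 0.002], [-0.003, 0.001, -1.0]]
wrist_force: [0.4, 0.3, -2.9]
opening: 0.0271
```

>>> carry_out --pt "-2 0 0" --pt "-4 -1 0" --pt "-6 -3 0" --pt "-8 -6 0" --pt "-9 -10 0" --twist '[-2,-4,-6,-8,-11.2]'

```text
t: 15.7
tcp_pos: [0.4698, 0.153, 0.2345]
ee_rot: [[-0.998, 0.058, 0.002], [0.058, 0.998, 0.001], [-0.002, 0.001, -1.0]]
wrist_force: [1.6, -0.4, -1.9]
opening: 0.0266
```

>>> carry_out --pt "0 -4 0" --pt "0 -9 0" --pt "0 -14 0" --pt "0 -19 0" --pt "0 -23.8 0" --twist '[0,0,0,0,0]'

```text
t: 16.32
tcp_pos: [0.4706, -0.0864, 0.2345]
ee_rot: [[-0.998, 0.058, 0.002], [0.058, 0.998, -0.001], [-0.002, -0.001, -1.0]]
wrist_force: [0.8, 0.5, -1.3]
opening: 0.0266
```

>>> carry_out --pt "1 0 -1" --pt "2 0 -2" --pt "3 0 -3.6" --pt "3 0 -3.6" --pt "3 0 -3.6" --twist '[0,0,0,0,0]'

```text
t: 16.95
tcp_pos: [0.5005, -0.0842, 0.1973]
ee_rot: [[-0.998, 0.057, -0.0], [0.057, 0.998, -0.0], [0.0, -0.0, -1.0]]
wrist_force: [-0.1, 0.8, -1.6]
opening: 0.0269
```

Run:
```python
from h import *
snap('scene','s6');snap('side','d6');p,im=snap('wrist','w6');np.save('pw6.npy',p,allow_pickle=True)
s=arm.get_state();print(s['tcp_pos'],s['opening'])
a=cv2.imread('pics/s6.png')[170:320,230:350]
b=cv2.imread('pics/d6.png')[130:280,260:430]
o=np.zeros((600,800,3),np.uint8)
o[:500,:400]=cv2.resize(a,(400,500),interpolation=cv2.INTER_CUBIC)
o[:353,400:]=cv2.resize(b,(400,353),interpolation=cv2.INTER_CUBIC)
o[360:600,440:760]=cv2.resize(im,(320,240))
cv2.imwrite('pics/p6.png',o)
```

```text
[ 0.50055066 -0.0845969   0.19767873] 0.026474510105481124
```

View pics/p6.png

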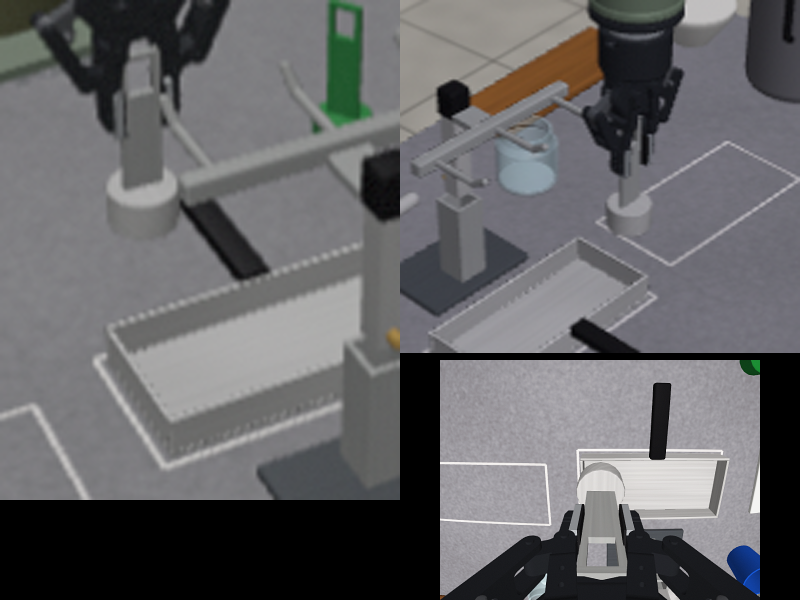

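Run:
```python
from m import *
p=np.load('pw6.npy',allow_pickle=True).item()
X=tri([S,p],[(272,192.5),(316,386)]);print(X,proj(S,X),proj(p,X))
T=np.array([.5433,-.0856,.2463]);print(proj(S,T),proj(p,T))
```

```text
[ 0.5033 -0.0836  0.2393] [[271.1206 192.7521]] [[322.1507 388.1309]]
[[278.7748 199.4535]] [[323.0015 497.0482]]
```

View pics/w6.png

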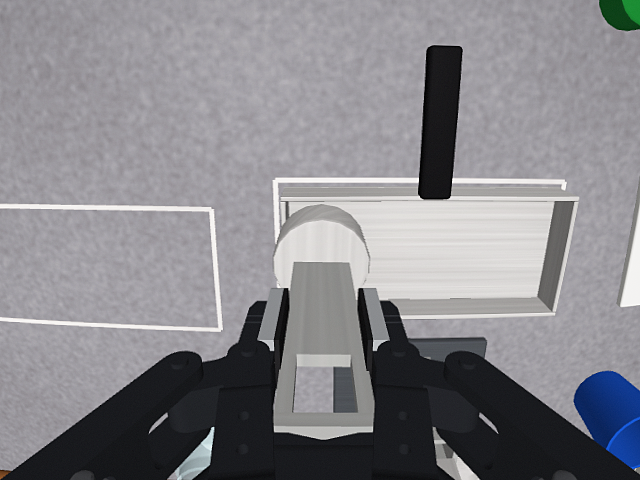

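Eye (wrist view (322,387)) is in line with peg0's tip; inserting slowly and watching forces.

>>> carry_out --pt "1 0 0.25" --pt "2 -0.1 0.25" --pt "3 -0.1 0.25" --pt "4 -0.2 0.25" --pt "4.8 -0.2 0.25" --twist '[0,0,0,0,0]'

```text
t: 17.73
tcp_pos: [0.5492, -0.0867, 0.1996]
ee_rot: [[-0.998, 0.058, -0.0], [0.058, 0.998, -0.0], [0.0, -0.0, -1.0]]
wrist_force: [-1.0, -1.0, -1.0]
opening: 0.0268
```

>>> carry_out --pt "0.4 0 0" --pt "0.8 0 -0.1" --pt "1.2 -0.1 -0.1" --pt "1.2 -0.1 -0.1" --pt "1.2 -0.1 -0.1" --twist '[0,0,0,0,0]'

```text
t: 18.35
tcp_pos: [0.5605, -0.0877, 0.1988]
ee_rot: [[-0.998, 0.058, -0.0], [0.058, 0.998, -0.0], [0.0, -0.0, -1.0]]
wrist_force: [-0.6, -0.2, -2.7]
opening: 0.0272
```

Run:
```python
from h import *
snap('scene','s7');snap('side','d7')
a=cv2.imread('pics/s7.png')[170:320,230:350]
b=cv2.imread('pics/d7.png')[130:280,260:430]
o=np.zeros((500,800,3),np.uint8)
o[:500,:400]=cv2.resize(a,(400,500),interpolation=cv2.INTER_CUBIC)
o[:353,400:]=cv2.resize(b,(400,353),interpolation=cv2.INTER_CUBIC)
cv2.imwrite('pics/p7.png',o)
```

```text
(no output)
```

View pics/p7.png

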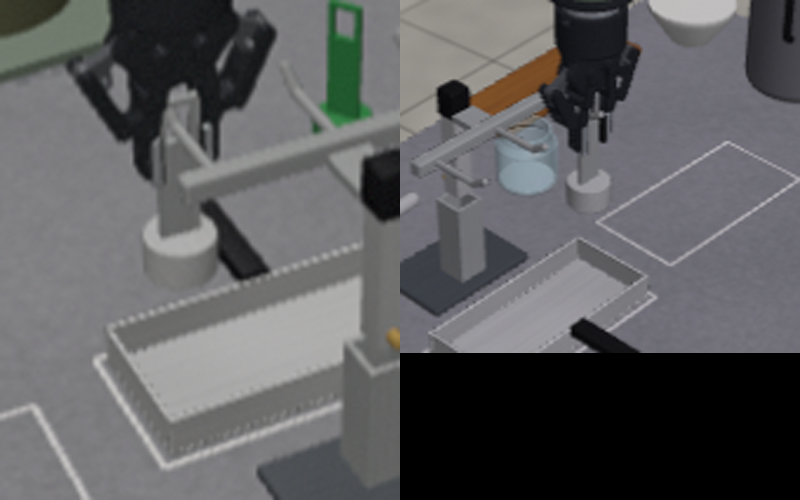

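Peg0 passes through the eye with no contact forces. Push on, lower, release, and back off.

>>> carry_out --pt "0.5 0 0" --pt "1 -0.1 0" --pt "1.4 -0.1 0" --pt "1.4 -0.1 -0.5" --pt "1.4 -0.1 -1" --twist '[0,0,0,0,0]'

```text
t: 19.08
tcp_pos: [0.5744, -0.0887, 0.1883]
ee_rot: [[-0.998, 0.058, -0.0], [0.058, 0.998, -0.0], [0.0, -0.0, -1.0]]
wrist_force: [-1.0, 0.8, -2.1]
opening: 0.0266
```

>>> carry_out --pt "0 0 -0.1" --pt "0 0 -0.2" --pt "0 0 -0.3" --pt "0 0 -0.3" --pt "0 0 -0.3" --twist '[0,0,0,0,0]'

```text
t: 19.7
tcp_pos: [0.5746, -0.0886, 0.1858]
ee_rot: [[-0.998, 0.058, 0.0], [0.058, 0.998, -0.0], [-0.0, -0.0, -1.0]]
wrist_force: [-0.7, -0.5, -1.4]
opening: 0.027
```

>>> carry_out --pt "0 0 -0.1" --pt "0 0 -0.2" --pt "0 0 -0.3" --pt "0 0 -0.3" --pt "0 0 -0.3" --twist '[0,0,0,0,0]'

```text
t: 20.32
tcp_pos: [0.5746, -0.0887, 0.1828]
ee_rot: [[-0.998, 0.058, 0.0], [0.058, 0.998, -0.0], [-0.0, -0.0, -1.0]]
wrist_force: [0.4, -0.3, 0.5]
opening: 0.0268
```

>>> carry_out --pt "0 0 0" --pt "0 0 0" --pt "0 0 0" --pt "0 0 0" --pt "0 0 0" --twist '[0,0,0,0,0]' --grip 0

```text
t: 20.95
tcp_pos: [0.5746, -0.0887, 0.1828]
ee_rot: [[-0.998, 0.058, -0.0], [0.058, 0.998, -0.0], [0.0, -0.0, -1.0]]
wrist_force: [0.0, -0.1, -1.0]
opening: 0.0852
```

>>> carry_out --pt "-2 0.1 0" --pt "-4 0.2 0" --pt "-7 0.4 0" --pt "-10 0.6 0" --pt "-12 0.7 0" --twist '[0,0,0,0,0]'

```text
t: 21.58
tcp_pos: [0.4535, -0.0816, 0.183]
ee_rot: [[-0.998, 0.058, -0.0], [0.058, 0.998, -0.0], [0.0, -0.0, -1.0]]
wrist_force: [1.0, 0.9, 0.1]
opening: 0.0856
```

>>> carry_out --pt "0 0 5" --pt "0 5 10" --pt "0 11 10" --pt "0 17 10" --pt "0 23 10" --twist '[0,0,0,0,0]'

```text
t: 22.2
tcp_pos: [0.4544, 0.1503, 0.2831]
ee_rot: [[-0.998, 0.058, 0.001], [0.058, 0.998, 0.0], [-0.001, 0.0, -1.0]]
wrist_force: [0.8, -0.9, -0.3]
opening: 0.0854
```

>>> carry_out --pt "0 5 0" --pt "3 10 0" --pt "7 15 0" --pt "10 20 0" --pt "10.7 23 0" --twist '[0,0,0,0,0]'

```text
t: 22.82
tcp_pos: [0.5621, 0.3801, 0.2818]
ee_rot: [[-0.998, 0.057, -0.001], [0.057, 0.998, -0.0], [0.001, -0.0, -1.0]]
wrist_force: [-0.9, -0.4, 0.2]
opening: 0.0854
```

Run:
```python
from h import *
print(arm.get_state()['tcp_pos'])
snap('scene','s8');snap('side','d8')
a=cv2.imread('pics/s8.png')[170:320,230:380]
b=cv2.imread('pics/d8.png')[130:280,230:380]
o=np.hstack([cv2.resize(x,(400,400),interpolation=cv2.INTER_CUBIC) for x in (a,b)])
cv2.imwrite('pics/p8.png',o)
# did mashers/cup move vs earlier
d=cv2.absdiff(cv2.imread('pics/d8.png'),cv2.imread('pics/d4.png')).max(2)
print('cross region diff',(d[310:360,185:225]>40).sum())
```

```text
[0.56213271 0.38005217 0.28178499]
cross region diff 0
```

View pics/p8.png

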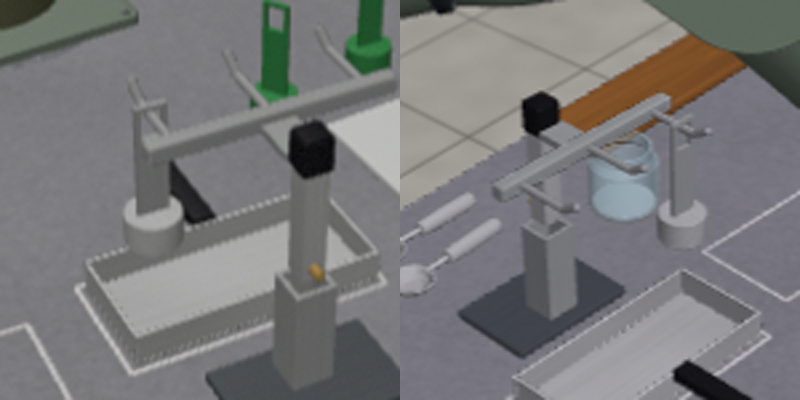

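The drum hangs on peg0, and the pan and lock are fine. Now the cross masher.

>>> carry_out --pt "0 -0.3 -2" --pt "0 -0.3 -6" --pt "0 -0.3 -11" --pt "0 -0.3 -16" --pt "0 -0.3 -20.1" --twist '[5,5,5,5,5]'

```text
t: 23.55
tcp_pos: [0.5613, 0.3746, 0.0801]
ee_rot: [[-1.0, -0.029, -0.001], [-0.029, 1.0, -0.001], [0.001, -0.001, -1.0]]
wrist_force: [1.3, -0.1, -0.3]
opening: 0.0854
```

>>> carry_out --pt "0 0 0" --pt "0 0 0" --pt "0 0 0" --pt "0 0 0" --pt "0 0 0" --twist '[0,0,0,0,0]' --grip 255

```text
t: 24.18
tcp_pos: [0.5622, 0.3759, 0.0838]
ee_rot: [[-1.0, -0.03, 0.002], [-0.03, 1.0, 0.002], [-0.002, 0.001, -1.0]]
wrist_force: [-1.9, 0.6, 10.4]
opening: 0.0269
```

>>> carry_out --pt "0 0 2" --pt "0 0 5" --pt "0 0 9" --pt "0 0 13" --pt "0 0 15.2" --twist '[0,0,0,0,0]'

```text
t: 24.8
tcp_pos: [0.5618, 0.3756, 0.2377]
ee_rot: [[-1.0, -0.03, 0.003], [-0.03, 1.0, 0.002], [-0.003, 0.002, -1.0]]
wrist_force: [0.0, 0.7, -2.7]
opening: 0.0266
```

>>> carry_out --pt "-2 -3 0" --pt "-4.5 -7 0" --pt "-7 -11 0" --pt "-8.2 -16 0" --pt "-8.2 -21 0" --twist '[-1,-2,-3,-4,-5]'

```text
t: 25.42
tcp_pos: [0.4789, 0.1641, 0.2355]
ee_rot: [[-0.998, 0.057, 0.002], [0.057, 0.998, 0.0], [-0.002, 0.0, -1.0]]
wrist_force: [1.4, -0.1, -1.8]
opening: 0.0264
```

>>> carry_out --pt "0 -4 0" --pt "0 -6 0" --pt "0 -7.9 -1" --pt "0 -7.9 -3" --pt "0 -7.9 -3.8" --twist '[0,0,0,0,0]'

```text
t: 26.05
tcp_pos: [0.4793, 0.0863, 0.1951]
ee_rot: [[-0.998, 0.057, -0.001], [0.057, 0.998, -0.0], [0.001, -0.0, -1.0]]
wrist_force: [0.1, -0.1, -1.6]
opening: 0.0268
```

>>> carry_out --pt "1 0 0" --pt "2 0 0" --pt "2 0 0" --pt "2 0 0" --pt "2 0 0" --twist '[0,0,0,0,0]'

```text
t: 26.68
tcp_pos: [0.4995, 0.0863, 0.1959]
ee_rot: [[-0.998, 0.057, 0.0], [0.057, 0.998, -0.0], [-0.0, -0.0, -1.0]]
wrist_force: [0.5, -0.1, -2.2]
opening: 0.0271
```

Run:
```python
from h import *
s=arm.get_state();print(s['tcp_pos'],s['ee_rot'][0])
snap('scene','s9');snap('side','d9');p,im=snap('wrist','w9')
a=cv2.imread('pics/s9.png')[160:310,250:400]
b=cv2.imread('pics/d9.png')[130:280,230:380]
o=np.hstack([cv2.resize(x,(400,400),interpolation=cv2.INTER_CUBIC) for x in (a,b)])
cv2.imwrite('pics/p9.png',o)
```

```text
[0.49947879 0.08634837 0.19592087] [-9.98345861e-01  5.74937570e-02  1.03145137e-04]
```

View pics/p9.png

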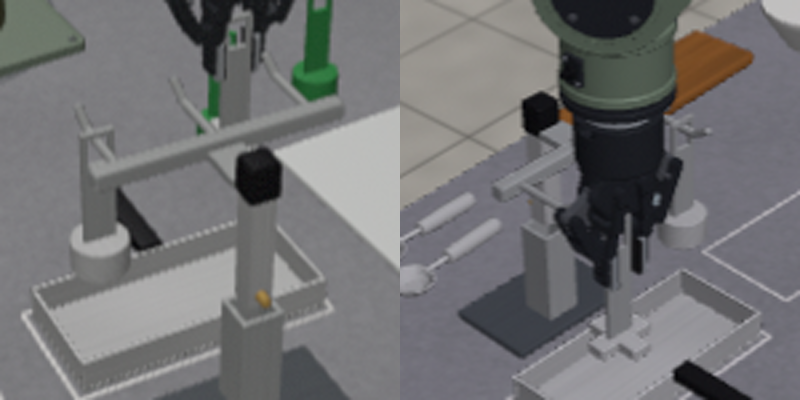

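Run:
```python
from m import *
print(proj(S,[.5025,.0863,.2383]),(338.1,173.1),proj(S,[.5025,.0823,.2383]))
```

```text
[[337.6428 172.0247]] (338.1, 173.1) [[336.153  172.4899]]
```

>>> carry_out --pt "1 0 0.2" --pt "2 -0.1 0.2" --pt "3 -0.1 0.2" --pt "4 -0.2 0.2" --pt "4.8 -0.3 0.2" --twist '[0,0,0,0,0]'

```text
t: 27.45
tcp_pos: [0.5482, 0.0832, 0.1976]
ee_rot: [[-0.998, 0.058, -0.0], [0.058, 0.998, -0.0], [0.0, -0.0, -1.0]]
wrist_force: [-0.6, 0.5, -1.7]
opening: 0.0268
```

>>> carry_out --pt "0.5 0 0" --pt "1 0 0" --pt "1.5 -0.1 -0.1" --pt "2 -0.1 -0.1" --pt "2.4 -0.1 -0.1" --twist '[0,0,0,0,0]'

```text
t: 28.08
tcp_pos: [0.5719, 0.0824, 0.1968]
ee_rot: [[-0.998, 0.058, 0.0], [0.058, 0.998, -0.0], [-0.0, -0.0, -1.0]]
wrist_force: [-0.5, 0.3, -2.6]
opening: 0.0272
```

>>> carry_out --pt "0.5 0 0" --pt "1 -0.1 0" --pt "1.4 -0.1 0" --pt "1.4 -0.1 0" --pt "1.4 -0.1 0" --twist '[0,0,0,0,0]'

```text
t: 28.7
tcp_pos: [0.5855, 0.0814, 0.1968]
ee_rot: [[-0.998, 0.058, -0.0], [0.058, 0.998, -0.0], [0.0, -0.0, -1.0]]
wrist_force: [0.3, 0.2, -2.2]
opening: 0.0269
```

>>> carry_out --pt "0 0 -0.4" --pt "0 0 -0.8" --pt "0 0 -1.1" --pt "0 0 -1.1" --pt "0 0 -1.1" --twist '[0,0,0,0,0]'

```text
t: 29.32
tcp_pos: [0.5856, 0.0813, 0.1858]
ee_rot: [[-0.998, 0.058, 0.0], [0.058, 0.998, -0.0], [-0.0, -0.0, -1.0]]
wrist_force: [0.5, 0.5, -2.3]
opening: 0.0269
```

>>> carry_out --pt "0 0 -0.1" --pt "0 0 -0.2" --pt "0 0 -0.3" --pt "0 0 -0.3" --pt "0 0 -0.3" --twist '[0,0,0,0,0]'

```text
t: 29.95
tcp_pos: [0.5856, 0.0813, 0.1827]
ee_rot: [[-0.998, 0.058, -0.0], [0.058, 0.998, -0.0], [0.0, -0.0, -1.0]]
wrist_force: [-0.5, 0.5, -2.5]
opening: 0.0267
```

Run:
```python
from m import *
p,im=snap('scene','s10'); snap('side','d10')
a=cv2.imread('pics/s10.png')[160:310,250:400]
b=cv2.imread('pics/d10.png')[130:280,230:380]
o=np.hstack([cv2.resize(x,(400,400),interpolation=cv2.INTER_CUBIC) for x in (a,b)])
cv2.imwrite('pics/p10.png',o)
s=arm.get_state();print(s['tcp_pos'],s['wrist_force'])
```

```text
[0.5856 0.0814 0.1828] [-0.5139  0.3717 -2.4865]
```

>>> carry_out --pt "0 0 -0.05" --pt "0 0 -0.1" --pt "0 0 -0.15" --pt "0 0 -0.2" --pt "0 0 -0.2" --twist '[0,0,0,0,0]'

```text
t: 30.68
tcp_pos: [0.5856, 0.0813, 0.1807]
ee_rot: [[-0.998, 0.058, 0.0], [0.058, 0.998, -0.0], [-0.0, -0.0, -1.0]]
wrist_force: [-0.1, 0.3, -1.3]
opening: 0.0265
```

>>> carry_out --pt "0 0 -0.05" --pt "0 0 -0.1" --pt "0 0 -0.1" --pt "0 0 -0.1" --pt "0 0 -0.1" --twist '[0,0,0,0,0]'

```text
t: 31.3
tcp_pos: [0.5856, 0.0813, 0.1797]
ee_rot: [[-0.998, 0.058, -0.0], [0.058, 0.998, -0.0], [0.0, -0.0, -1.0]]
wrist_force: [0.1, -0.1, -1.5]
opening: 0.0268
```

>>> carry_out --pt "0 0 -0.05" --pt "0 0 -0.1" --pt "0 0 -0.15" --pt "0 0 -0.2" --pt "0 0 -0.2" --twist '[0,0,0,0,0]'

```text
t: 31.92
tcp_pos: [0.5856, 0.0813, 0.1777]
ee_rot: [[-0.998, 0.058, -0.0], [0.058, 0.998, -0.0], [0.0, -0.0, -1.0]]
wrist_force: [0.8, 0.4, -2.7]
opening: 0.0269
```

Run:
```python
from m import *
snap('scene','s11');snap('side','d11');snap('wrist','w11')
for n,X in [('eye exp',[.5885,.0813,.2201]),('pegmid',[.5925,.0813,.2365]),('tip',[.555,.0837,.246])]: print(n,proj(S,X),proj(D,X))
a=cv2.imread('pics/s11.png')[150:250,300:400]
b=cv2.imread('pics/d11.png')[150:250,270:370]
c=cv2.imread('pics/s10.png')[150:250,300:400]
e=cv2.imread('pics/s8.png')[150:250,240:340]
w=cv2.imread('pics/w11.png')
f=lambda x:cv2.resize(x,(400,400),interpolation=cv2.INTER_CUBIC)
o=np.zeros((600,800,3),np.uint8);o[:400]=np.hstack([f(a),f(b)])
o[400:,:200]=cv2.resize(c,(200,200),interpolation=cv2.INTER_CUBIC)
o[400:,200:400]=cv2.resize(e,(200,200),interpolation=cv2.INTER_CUBIC)
o[400:,400:667]=cv2.resize(w,(267,200),interpolation=cv2.INTER_AREA)
cv2.imwrite('pics/p11.png',o)
# mast height check: grip template shift between s8 and s11/s4
for r in ('s4','s9','s11'):
    A=cv2.imread('pics/s8.png');T=A[215:240,335:365];B=cv2.imread(f'pics/{r}.png')
    R=cv2.matchTemplate(B[195:260,315:385],T,cv2.TM_CCOEFF_NORMED);print(r,cv2.minMaxLoc(R))
```

```text
eye exp [[356.297  197.7513]] [[285.5831 210.0665]]
pegmid [[357.6415 192.428 ]] [[284.0557 203.8153]]
tip [[349.3489 180.3289]] [[294.7594 206.8599]]
s4 (-0.6934740543365479, 0.9906068444252014, (4, 31), (20, 20))
s9 (-0.6920363306999207, 0.9988909959793091, (3, 31), (20, 20))
s11 (-0.6926299333572388, 0.8878977298736572, (3, 33), (20, 22))
```

View pics/p11.png

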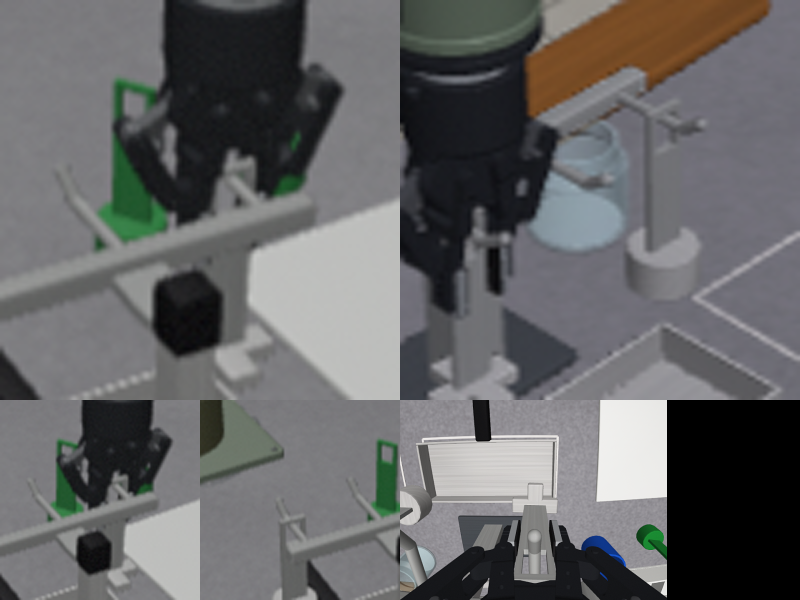

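The peg is through the cross's eye in both the scene and wrist views. The mast has settled by about 2 px, so I'll check the brass button numerically.

```bash
cat > c.py <<'E'
from m import *
import sys
for r in sys.argv[1:]:
    A=cv2.imread('pics/s8.png');T=A[215:240,335:365];B=cv2.imread(f'pics/{r}.png')
    R=cv2.matchTemplate(B[195:260,315:385],T,cv2.TM_CCOEFF_NORMED)
    h=cv2.cvtColor(B,cv2.COLOR_BGR2HSV)[255:300,325:375]; m=cv2.inRange(h,(8,110,90),(30,255,255))
    ys,xs=np.nonzero(m); print(r,cv2.minMaxLoc(R)[1::2],len(ys),(xs.mean()+325,ys.mean()+255) if len(ys) else None)
E
python3 c.py s1 s2 s4 s8 s9 s10 s11
```

```text
s1 (0.7574533224105835, (22, 20)) 20 (np.float64(348.35), np.float64(270.8))
s2 (0.9904889464378357, (20, 20)) 18 (np.float64(348.1111111111111), np.float64(271.1111111111111))
s4 (0.9906068444252014, (20, 20)) 18 (np.float64(348.1111111111111), np.float64(271.1111111111111))
s8 (1.0, (20, 20)) 20 (np.float64(348.3), np.float64(271.65))
s9 (0.9988909959793091, (20, 20)) 20 (np.float64(348.3), np.float64(271.65))
s10 (0.8903753757476807, (20, 20)) 19 (np.float64(348.1578947368421), np.float64(271.89473684210526))
s11 (0.8878977298736572, (20, 22)) 22 (np.float64(348.1818181818182), np.float64(273.59090909090907))
```

>>> carry_out --pt "0 0 0.1" --pt "0 0 0.1" --pt "0 0 0.1" --pt "0 0 0.1" --pt "0 0 0.1" --twist '[0,0,0,0,0]' --grip 0

```text
t: 32.7
tcp_pos: [0.5856, 0.0814, 0.1788]
ee_rot: [[-0.998, 0.058, 0.0], [0.058, 0.998, -0.0], [-0.0, -0.0, -1.0]]
wrist_force: [-0.1, 0.9, 0.2]
opening: 0.0856
```

>>> carry_out --pt "-2 0.1 0" --pt "-4 0.2 0" --pt "-7 0.4 0" --pt "-10 0.6 0" --pt "-14 0.8 0" --twist '[0,0,0,0,0]'

```text
t: 33.33
tcp_pos: [0.4448, 0.0894, 0.1788]
ee_rot: [[-0.998, 0.058, 0.0], [0.058, 0.998, 0.0], [-0.0, 0.0, -1.0]]
wrist_force: [0.5, -0.3, -0.3]
opening: 0.0857
```

>>> carry_out --pt "0 0 5" --pt "0 5 10" --pt "0 11 12" --pt "0 17 12" --pt "0 23 12" --twist '[0,0,0,0,0]'

```text
t: 33.95
tcp_pos: [0.4455, 0.3186, 0.2993]
ee_rot: [[-0.998, 0.058, 0.001], [0.058, 0.998, 0.0], [-0.001, 0.0, -1.0]]
wrist_force: [1.5, -0.5, 1.3]
opening: 0.0854
```

```bash
python3 - <<'E'
from m import *
snap('scene','s12');snap('side','d12')
# pan shift s8->s12, template on handle/near corners in side and scene; drum & cross positions
def tm(n0,n1,x,y,w,h,m=15):
    A=cv2.imread(f'pics/{n0}.png');B=cv2.imread(f'pics/{n1}.png');T=A[y:y+h,x:x+w]
    R=cv2.matchTemplate(B[y-m:y+h+m,x-m:x+w+m],T,cv2.TM_CCOEFF_NORMED);_,v,_,l=cv2.minMaxLoc(R);return round(v,3),l[0]-m,l[1]-m
print('pan scene',tm('s8','s12',258,255,60,55),'pan side',tm('d8','d12',270,230,70,50),'handle',tm('d8','d12',480-0 if 0 else 330,260,50,30))
print('drum scene',tm('s8','s12',274,205,28,60),'drum side',tm('d8','d12',323,165,26,60))
print('cup/jar',tm('s0' if 0 else 'scene0','s12',415,255,50,50),tm('scene0','s12',258,328,46,50))
a=cv2.imread('pics/s12.png')[160:310,250:400];b=cv2.imread('pics/d12.png')[130:280,230:380]
cv2.imwrite('pics/p12.png',np.hstack([cv2.resize(x,(400,400),interpolation=cv2.INTER_CUBIC) for x in (a,b)]))
E
python3 c.py s12
```

```text
pan scene (0.923, 0, 0) pan side (0.867, 0, 0) handle (1.0, 0, 0)
drum scene (0.828, 0, 5) drum side (0.734, 0, 5)
cup/jar (0.999, 0, 0) (0.999, 0, 0)
s12 (0.8696950674057007, (20, 26)) 19 (np.float64(348.0), np.float64(277.0))
```

The mast has now sunk about 6 px (~13 mm), consistent with it moving from near the upper stop to the 0.095 lock rest. I'll confirm it has stopped by comparing over time and against the rim.

>>> carry_out --pt "0 2 0" --pt "0 2 0" --pt "0 2 0" --pt "0 2 0" --pt "0 2 0" --twist '[0,0,0,0,0]'

```text
t: 34.67
tcp_pos: [0.4457, 0.3362, 0.2989]
ee_rot: [[-0.998, 0.058, 0.0], [0.058, 0.998, -0.0], [-0.0, -0.0, -1.0]]
wrist_force: [-0.2, 0.2, 0.6]
opening: 0.0854
```

>>> carry_out --pt "0 0 0" --pt "0 0 0" --pt "0 0 0" --pt "0 0 0" --pt "0 0 0" --twist '[0,0,0,0,0]'

```text
t: 35.3
tcp_pos: [0.4456, 0.3367, 0.2988]
ee_rot: [[-0.998, 0.058, 0.0], [0.058, 0.998, -0.0], [-0.0, -0.0, -1.0]]
wrist_force: [1.2, 0.5, 0.3]
opening: 0.0855
```

>>> carry_out --pt "0 0 0" --pt "0 0 0" --pt "0 0 0" --pt "0 0 0" --pt "0 0 0" --twist '[0,0,0,0,0]'

```text
t: 35.92
tcp_pos: [0.4456, 0.3366, 0.2988]
ee_rot: [[-0.998, 0.058, 0.0], [0.058, 0.998, -0.0], [-0.0, -0.0, -1.0]]
wrist_force: [0.2, -0.5, -0.9]
opening: 0.0853
```

```bash
python3 - <<'E'
from m import *
snap('scene','s13');snap('side','d13');snap('wrist','w13')
A=lambda x,y:(230+x/2.6667,175+y/2.6667)
B=lambda x,y:(240+(x-400)/2.6667,170+y/2.6667)
# rim near corners: scene nearest corner (335 right,265)/(275 left,262); side: near corner (522,130)?
print('rim',tri([S,D],[A(305,268),B(522,119)]))
g=np.array([.688,-.0095,0]);ax=np.array([np.cos(-.0576),np.sin(-.0576),0])
b=g+.016*ax
for z in (.115,.12,.125,.13,.1335): print(z,proj(S,b+[0,0,z]))
def tm(n0,n1,x,y,w,h,m=15):
    A=cv2.imread(f'pics/{n0}.png');B=cv2.imread(f'pics/{n1}.png');T=A[y:y+h,x:x+w]
    R=cv2.matchTemplate(B[y-m:y+h+m,x-m:x+w+m],T,cv2.TM_CCOEFF_NORMED);_,v,_,l=cv2.minMaxLoc(R);return round(v,3),l[0]-m,l[1]-m
print(tm('s12','s13',335,221,30,25),tm('s12','s13',274,210,28,60),tm('d12','d13',323,170,26,60))
E
python3 c.py s12 s13
```

```text
rim [ 0.6862 -0.0109  0.1093]
0.115 [[348.0032 278.0447]]
0.12 [[348.0892 276.2819]]
0.125 [[348.1757 274.5102]]
0.13 [[348.2625 272.7294]]
0.1335 [[348.3236 271.4775]]
(0.999, 0, 0) (0.999, 0, 0) (0.999, 0, 0)
s12 (0.8696950674057007, (20, 26)) 19 (np.float64(348.0), np.float64(277.0))
s13 (0.8698693513870239, (20, 26)) 19 (np.float64(348.0), np.float64(277.0))
```

Run:
```python
from m import *
def tm(n0,n1,x,y,w,h,m=15):
    A=cv2.imread(f'pics/{n0}.png');B=cv2.imread(f'pics/{n1}.png');T=A[y:y+h,x:x+w]
    R=cv2.matchTemplate(B[y-m:y+h+m,x-m:x+w+m],T,cv2.TM_CCOEFF_NORMED);_,v,_,l=cv2.minMaxLoc(R);return round(v,3),l[0]-m,l[1]-m
print('foot side',tm('d11','d13',272,236,30,22),'scene',tm('s11','s13',354,230,16,22))
for dx in(0,.01):
  for z in (.115,.107,.1): print(dx,z,proj(S,[.5885+dx,.0813,z]),proj(D,[.5885+dx,.0813,z]))
# drum foot gap drum<->cross; strap column centre profile in side image
B=cv2.imread('pics/d13.png');
b=cv2.cvtColor(B,cv2.COLOR_BGR2GRAY)[195:262:2,264:308]
for r in b: print(''.join(' .:-=+*#%@'[int(v)*10//256] for v in r))
```

```text
foot side (0.929, 0, 3) scene (0.877, 0, 3)
0 0.115 [[354.2839 235.4494]] [[287.4995 244.4063]]
0 0.107 [[354.1373 238.1755]] [[287.64   246.9018]]
0 0.1 [[354.0098 240.5448]] [[287.7623 249.0722]]
0.01 0.115 [[356.6788 237.773 ]] [[284.6028 242.7875]]
0.01 0.107 [[356.5228 240.5037]] [[284.7519 245.2796]]
0.01 0.1 [[356.3871 242.877 ]] [[284.8818 247.447 ]]
==============--=++++++++============-==+++=
--===========+++++++++=======--======-==++++
..:-======++++++++===================-==++++
:::::..-=++++++=========++==============++++
:::......:========--=+++++===========-=+++++
::..  ....-====+==--=+++++===========-=+++++
:::.  ... :-==--==+++++================+++++
::::.. .. .-===--=+=====--===============+++
.:..::.....:===---==---==++=====++==========
        ...:-=+=--====+=-------=+===========
:       ....-=+=---===++=-----==============
-  ..    ....:--==-===++====================
-. ....  ....:-----=========================
-:.....   ...:-----=========================
.......   ....:----=========================
.......  ....:-----=========================
.  .....:-==-------============-:-==========
.......-====-------============-::::-=======
 .....:-====--------===========-::::::::-===
 .::.:-==--::-------===========-:::::::::::-
  -=-.:::::::-------===========-::::::::::::
  :=-.:::::::-------============-:::::::::::
  :--.:::::::-------============-:::::::::::
  :--:.:::::::------=========-==-:::::::::::
  .-=:::::::::-=+*+==========+***+-:::::::::
   -=-::::::::=++++==========+****+-::::::-=
   -=-::::::::---=+=-=====++***+++=-:::=====
:..::::::::::::-=++=-=++*******+=:::=====-**
:::::::::::::-+++*******++********+====+*+++
:::::::::::::--=+****+++=-=+****++=+++++++++
::::::::::::::---=++++=::----=++++==++++++++
-:.::::::::::::::-+=::::-==--=++++++++++++++
===-:.:::::::::::::-======+++++++++++++++++*
=====--:.:::::::-======+++++++++++++++++****
```

Run:
```python
from m import *
snap('side','d14');snap('scene','s14')
def tm(n0,n1,x,y,w,h,m=15):
    A=cv2.imread(f'pics/{n0}.png');B=cv2.imread(f'pics/{n1}.png');T=A[y:y+h,x:x+w]
    R=cv2.matchTemplate(B[y-m:y+h+m,x-m:x+w+m],T,cv2.TM_CCOEFF_NORMED);_,v,_,l=cv2.minMaxLoc(R);return round(v,3),l[0]-m,l[1]-m
print(tm('d8','d14',330,260,50,30),tm('s8','s14',258,270,70,45),tm('s12','s14',274,210,28,60))
arm.job_done()
```

```text
(1.0, 0, 0) (0.997, 0, 0) (0.999, 0, 0)
the job is handed in; nothing more can be done
```

The job is handed in. The mast is locked up, the pan is on its outline, and both mashers on the board are hanging: drum on peg0, cross on peg2. It took about 36 s of the 210 s allowed.

**Mast:** I pulled it up by its grip until the brass button showed above the sleeve rim. The grip slipped slightly at the upper stop, with the wrist force at 53 N. Hanging the cross pressed the mast down, and after release it sat about 13 mm below its earlier height. That fits its lock rest at 0.095. The button was still visible afterwards, and nothing moved over the next 2 s.

**Pan:** I slid it on the counter and released it inside the outline, confirmed by eye. Template checks just before handing in showed no shift since then.

**Mashers:** I saw the drum hanging freely on peg0. For the cross, I saw the peg through its eye while it was still gripped, but I had used up the picture views by the time I let go. After release its foot had moved straight down about 3 px in both cameras, along with the mast, which indicates it is hanging upright.

**Bystanders:** Template checks showed that the cup and jar had not moved since the start.

**Disagreement:** The wrist-force readings were too noisy (about ±1 N) to show clearly when the cross touched the peg, so I relied on the images for that.

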